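# Brake lever check on a clamped scooter handlebar

### The arm

A 6-joint arm with a two-finger parallel gripper is mounted at the origin on the work surface. World frame = base frame: x ahead of the robot, y to its left, z up, the work surface at z = 0. Lengths are in m, angles in rad, forces in N, time in s.
With the tool pointing down it reaches from about 0.35 to 0.875 m from the base axis. Payload 4.2 kg.
Tool frame: the origin (TCP) lies midway between the tips of the shut fingers; the grasp point (between the pads) lies 19 mm behind it; z points along the fingers, y is the line along which they close (so a half turn about z gives the same grasp; the last joint's range is limited). The gripper opens to 85 mm and grips with 20 to 120 N. Pads are 22 mm wide; open, the fingers measure 114 mm over their backs; the gripper's body (76 mm by 85 mm) begins 54 mm behind the grasp point. The pads swing forward as they close: fully open they stand 13 mm farther back than shut.
Start: joints at [1.39, 0.385, 0.008, 0, -1.194, -0.259], TCP at [0.266, 0.566, 0.231] pointing down, gripper open.
Joint ranges: [-3.14, 3.14], [-1.21, 2.06], [-1.07, 1.41], [-3.16, 2.05], [-2.99, -0.16], [-3.1, 3.1]. Speed limits (rad/s): [2.79, 2.79, 3.14, 3.14, 3.14, 3.14].

### API

Orientations are given as a unit quaternion [x, y, z, w].
In Python, from cell import manip, optics, sign_off gives the robot as it stands. The module is installed in compiled form; this text tells all that it offers.
- The arm moves only by the tool step_arm, never from a script. Its argument "series" is a list of rows, each a list of 3 entries, a list of its own where there are three numbers: the finger opening in cm, from 0 to 8.54, then the shift along the tool's x, y, z in cm, then the turn, a rotation vector about the tool's x, y, z in rad. In form: [[gripper, [tx, ty, tz], [ax, ay, az]], ...]. A call has 1 to 10 rows; each row is the pose to reach, as a shift and turn from the pose commanded when the call began, along the tool's axes at that moment; what a row does not reach only later rows make up. A row lasts 1/8 s, in which the tool goes at most 62.5 mm and 10.7 degrees, less where a joint would pass 70% of its speed; a pose out of reach is approached as far as the arm can. A call with a gripper value outside its range is refused whole. The fingers move at their own pace and stop on an object; "newtons" is the grip in N (left out, the last holds). Time passes only in rows, so rows that repeat a pose let the fingers close. It gives the time, the measured TCP pose, the force, the opening and the grip force at its end, in the units of the state.
- manip.get_state(): the state, without advancing time (a new reading comes with each control period).
- optics.grab_frame(name): name is "scene" or "top" or "wrist"; returns the picture (480x640x3 uint8, red, green, blue); there is no depth.
- optics.camera_info(name): a dict with "vertical_fov" (degrees; the focal length in pixels is half the picture's height over the tangent of half this angle, whatever the lens; pixels are square), "cx", "cy" (the principal point, pixels), "world_from_camera" (4x4, takes a point from camera to world coordinates); the wrist camera has in their place "hand_eye" (4x4, takes a point from camera to tool coordinates, whose origin is the TCP and whose axes are the flange's). Camera axes: x right, y up, looking along -z (the intrinsics and any distortion apply to the point x, -y, -z); pixel columns grow to the right and rows downward; lengths in m; the calibration is good to about 2 mm. A picture is of the moment at which its call begins: read the wrist's pose just before it. camera_info takes no time and is no camera call.
- sign_off(): hands the job in; it is judged then, once.
Trained networks look in the newest picture that a camera, given by its name, has taken for a name from the list of things; names that differ only in an ending like _2 or _b are one class to them, and where a whole thing is asked for, a point or a joint stands for the part that bears it (a point fixed in the world has none). Each returns a list of dicts, best first, with "conf" (0 to 1); they miss things now and then, are a little off and sometimes report something else, mostly with a low value. They report only what shows in the picture. A call takes as long as a camera call.
- optics.boxes_of(camera, thing): "location" ([x, y, z] in m, in world coordinates, good to about 4 mm: the middle of the surface that is visible of it).
The state is a dict: "t": time; "q": joint angles; "joint_vel": joint speeds; "tau": joint torques, N m; "tool_pos": TCP position; "eef_rot": TCP orientation; "ft_force": force on the tool from outside, world axes, zero at the start; "moment": the same for the moment, N m; "width": finger opening in m; "grip_force": force on a finger pad.
Only numpy, scipy, OpenCV 4.12 (cv2) and the standard library are available. Lean on these libraries where they do the work, as an engineer would, in place of code of your own. Each camera call takes 0.05 s, during which the arm holds its last target. There are 200 camera calls.

### The job

Check the brake lever beside the orange grip: press it in with the outside of the fingers until it comes up against its stop, keep it there about a second, let it spring all the way back out, then press it to its stop again and finish while holding it in there, so that the gap left to the bar can be seen. Push only on the outer face of the blade, firmly but under about 30 N: do not pinch the lever or reach in between lever and bar, do not touch the orange grip or its bar, and leave the blue-grip handlebar and the other things on the bench alone.

Things in the scene. Friction and masses are not known exactly. Their poses are not given: they have to be found in the camera images.
- orange_stand: Green base plate (130 x 150 x 12 mm) fixed to the bench; a grey post carries a level handlebar end with an orange grip. Origin on the bench below the bar's axis, by the grip's inner end; z up. Bar along y. The lever is on the bar's -x side at the same height: pressing it in is a push along the stand's +x. Post and clamp block (40 mm square, top 132 mm above the bench) at y 55 to 95 mm.
- orange_bar: Bar with orange grip and black lever perch, fixed on the orange stand; same origin and axes. Bar axis 115 mm above the bench. Along y: grip (32 mm thick) from -130 to -5 mm (its collar is 38 mm thick), perch from 6 to 36 mm, bar end at 130 mm. Not to be touched.
- orange_lever (a joint): Angle of the orange-grip lever (rad): 0 = sprung out, 0.25 = at its stop, with 15 to 20 mm of gap left between blade and grip. Return spring, felt at the press point: about 2 N at rest, 7 N just before the stop. Past the stop the blade only gives, about 1 mm for every 3 N.
- orange_pivot (a point): Centre of the orange-grip lever's upright pivot, 35 mm to the -x side of the bar's axis, 20 mm to +y of the stand's origin, 115 mm above the bench. Fixed.
- orange_blade: Aluminium blade of the orange-grip lever: flat bar 15 mm tall (107 to 122 mm above the bench), 9 mm thick, with a round 18 mm end 124 mm from the pivot. Origin at the pivot, axes as the stand's when the lever is out; turns with the lever. At rest it runs to the stand's -y, leaning 0.32 rad out to -x; its end is 74 mm from the bar's axis.
- orange_press (a point): Good point to press: on the outer face (away from the bar) of the orange-grip lever's blade at mid height, 95 mm from the pivot; moves with the blade, some 23 mm from rest to stop. Space in front of the outer face is free for at least 60 mm, and below it down to 15 mm above the bench.
- orange_inner: Black strip, 110 mm long, along the inner face (towards the bar) of the orange-grip lever's blade. Not to be touched.
- blue_stand: A second, equal handlebar stand with a blue grip and its own lever; same layout and origin. To be left alone.
- blue_lever (a joint): Angle of the blue-grip lever, 0 = out. To be left alone.
- spool: Loose green solder spool, 52 mm wide, 40 mm tall, behind (+x of) the orange-grip bar; origin under its centre. Leave alone.
- jar: Loose small jar, 54 mm wide, 65 mm tall, behind the blue-grip bar; origin under its centre. Leave alone.
- screwdriver: Loose screwdriver lying on the bench some 17 cm in front (-x) of the orange-grip bar. Leave alone.
- wrench: Loose wrench lying on the bench some 17 cm in front of the blue-grip bar. Leave alone.
- drill: Loose green and black cordless drill standing on its battery at the right of the bench, 215 mm tall; origin under the battery's centre. Leave alone.
- helping_hand: Loose clip stand with a magnifying glass at the left of the bench, 135 mm tall; origin under the middle of its foot. Leave alone.
- small_carton: Loose open cardboard box 100 x 130 x 60 mm in the middle at the rear. Leave alone.

How it is judged:
On the way, in this order (a step that is already met when the one before it is completed fails the run):
1. the orange-grip lever is pressed in against its stop and kept there for half a second (value of joint orange_lever above 0.235 rad and contact force between the fingers and orange_blade above 3 N), for 0.5 s.
2. the orange-grip lever has sprung all the way back out (value of joint orange_lever below 0.02 rad), for 0.2 s.
At the end, for the whole second after the job is handed in: After one press and full release, the orange-grip lever is held in against its stop again (joint above 0.235 of 0.25 rad) by the fingers pushing on its blade with 3 to 35 N, the blue-grip lever is out (all of step 1 and contact force between the fingers and orange_blade below 35 N and value of joint blue_lever below 0.03 rad); the arm keeps its last pose, push and grip.
It fails at once if the lever is pressed too hard (over 45 N) (contact force between anything else and orange_blade above 45 N).
It fails at once if the inner face of the lever is touched (pinched or pulled instead of pressed) (contact force between anything else and orange_inner above 1 N).
It fails at once if the orange grip or its bar is touched (contact force between any of the fingers, the arm and orange_bar above 1 N).
It fails at once if the blue-grip handlebar or its lever is touched (contact force between any of the fingers, the arm and blue_stand above 1 N or value of joint blue_lever above 0.05 rad).
It fails at once if a bystander on the bench is moved or lifted by more than 15 mm (distance of any of spool, jar, screwdriver, wrench, drill, helping_hand, small_carton from where it was at the start of the episode above 0.015 m).
It also fails if it takes over 48 s, if anything falls off the work surface, if the arm or the gripper's body presses on something with over 40 N, if the wrist force passes 120 N, or if a joint passes its speed limit or range.

## Working session

There is one attempt and no reset: what is moved stays moved. The work goes in short steps, Python scripts to look and compute and a tool call to move; the robot and the scene stay as the last step left them, time stands still between calls to the robot, and variables do not carry over. Pictures are saved under pics/ and viewed, at most 10 in all, crops included, and the job is handed in when it is done.

Besides the shell and the picture viewer there is one more tool, called after ">>>" by a JSON object that holds its "api" and its "payload". step_arm: Moves the arm, as the interface text tells. Its arguments: {"type":"object","properties":{"series":{"type":"array","items":{"type":"array"}},"newtons":{"type":"number"}},"required":["series"]}

```bash
mkdir -p pics; python3 - <<'E'
from cell import manip, optics
import cv2
s=manip.get_state();print(s['t'],s['tool_pos'],s['eef_rot'],s['width'])
for c in ('top','scene'):
    cv2.imwrite(f'pics/{c}1.png',optics.grab_frame(c)[:,:,::-1])
    for n in ('orange_stand','orange_bar','orange_blade','orange_press','orange_inner','blue_stand','screwdriver','spool','drill','helping_hand'):
        print(c,n,[(round(d['conf'],2),[round(float(v),3) for v in d['location']]) for d in optics.boxes_of(c,n)][:3])
E
```

```text
0.0 [0.26581079 0.56499014 0.23020412] [ 9.75897740e-01 -2.18225496e-01 -2.10162701e-04  1.09062405e-03] 0.08560777274311115
top orange_stand [(0.69, [0.556, -0.182, 0.025]), (0.53, [0.427, 0.449, 0.023])]
top orange_bar [(0.79, [0.551, -0.236, 0.127]), (0.23, [0.485, -0.552, 0.202])]
top orange_blade [(0.71, [0.491, -0.236, 0.122])]
top orange_press [(0.63, [0.494, -0.237, 0.123]), (0.2, [0.553, -0.234, 0.13])]
top orange_inner []
top blue_stand [(0.97, [0.577, 0.217, 0.076])]
top screwdriver [(0.9, [0.384, -0.195, 0.023])]
top spool [(0.68, [0.795, 0.029, 0.005]), (0.52, [0.634, -0.307, 0.005])]
top drill [(0.64, [0.484, -0.552, 0.2]), (0.28, [0.555, -0.183, 0.023])]
top helping_hand [(0.85, [0.427, 0.452, 0.025]), (0.23, [0.556, 0.146, 0.119])]
scene orange_stand [(0.84, [0.576, -0.193, 0.024])]
scene orange_bar [(0.76, [0.557, -0.244, 0.122]), (0.56, [0.576, -0.194, 0.023])]
scene orange_blade [(0.4, [0.499, -0.232, 0.12]), (0.22, [0.576, -0.194, 0.024])]
scene orange_press [(0.7, [0.497, -0.242, 0.123])]
scene orange_inner [(0.69, [0.498, -0.236, 0.124]), (0.23, [0.494, -0.241, 0.118])]
scene blue_stand [(0.97, [0.602, 0.21, 0.073])]
scene screwdriver [(0.62, [0.396, -0.179, 0.02]), (0.58, [0.602, 0.213, 0.077])]
scene spool [(0.68, [0.498, -0.234, 0.122]), (0.43, [0.647, -0.325, 0.009])]
scene drill [(0.66, [0.523, -0.571, 0.182]), (0.46, [0.576, -0.194, 0.024])]
scene helping_hand [(0.63, [0.424, 0.455, 0.064])]
```

View pics/top1.png

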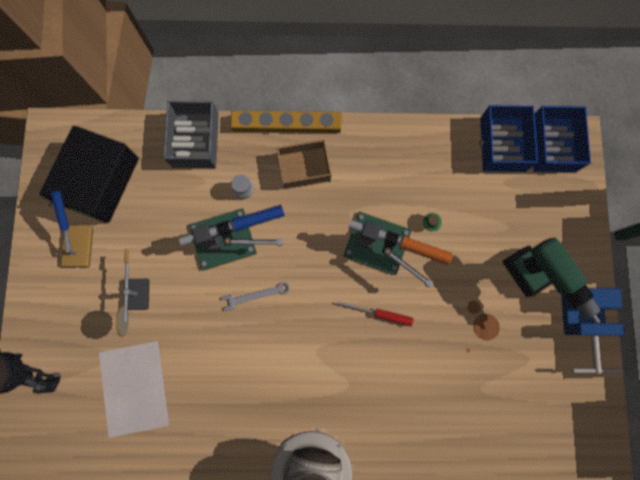

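View pics/scene1.png

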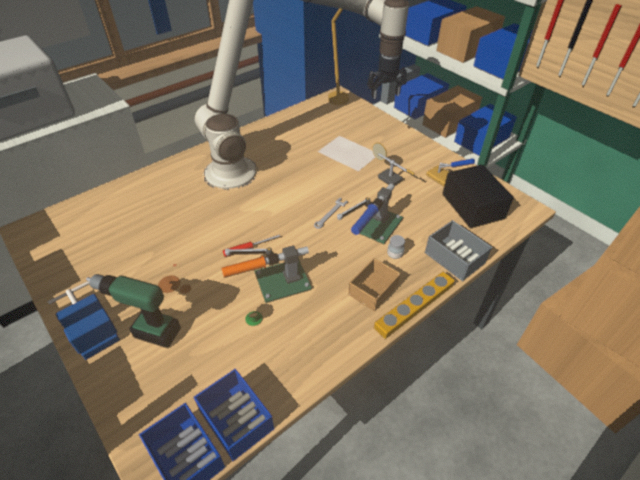

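```bash
python3 - <<'E'
from cell import optics
for c in('top','scene','wrist'):print(c,optics.camera_info(c))
E
```

```text
top {'vertical_fov': 50.16729912799786, 'cx': 327.49385052780576, 'cy': 237.93403554892768, 'world_from_camera': array([[ 0.00803898,  0.98378395, -0.17917731,  0.34404836],
       [-0.9998335 ,  0.01084312,  0.01467622, -0.01622789],
       [ 0.01638107,  0.1790295 ,  0.98370732,  1.34629247],
       [ 0.        ,  0.        ,  0.        ,  1.        ]])}
scene {'vertical_fov': 55.05388625026528, 'cx': 320.6873308788903, 'cy': 243.29094441526655, 'world_from_camera': array([[ 0.6384327 , -0.56367881,  0.52408958,  1.35170874],
       [ 0.76966332,  0.46339607, -0.43918386, -0.66003289],
       [ 0.00469758,  0.68376186,  0.72969011,  1.14426782],
       [ 0.        ,  0.        ,  0.        ,  1.        ]])}
wrist {'vertical_fov': 67.41605376783558, 'cx': 316.16202275295353, 'cy': 236.68134943365695, 'hand_eye': array([[-4.13373569e-04,  9.54809654e-01,  2.97217689e-01,
         7.61456149e-02],
       [ 9.99999694e-01,  1.97305352e-04,  7.56968362e-04,
         9.81984305e-04],
       [ 6.64118059e-04,  2.97217911e-01, -9.54809443e-01,
        -1.43010788e-01],
       [ 0.00000000e+00,  0.00000000e+00,  0.00000000e+00,
         1.00000000e+00]])}
```

The top view shows the orange bar running from (352,226) to (450,257). The lever goes from its pivot near (388,250) to its tip at (430,284), and the screwdriver is in front of it at about (375,314). The scene view agrees. Next I turn these pixels into positions.

```bash
cat > h.py <<'E'
import numpy as np
from cell import manip, optics
from scipy.spatial.transform import Rotation as R
def pix(cam,uv,z,state=None):
    i=optics.camera_info(cam); f=240/np.tan(np.radians(i['vertical_fov'])/2)
    if cam=='wrist':
        T=np.eye(4);T[:3,:3]=R.from_quat(state['eef_rot']).as_matrix();T[:3,3]=state['tool_pos'];T=T@i['hand_eye']
    else: T=i['world_from_camera']
    d=T[:3,:3]@np.array([(uv[0]-i['cx'])/f,-(uv[1]-i['cy'])/f,-1]); o=T[:3,3]
    return o+d*(z-o[2])/d[2]
def totool(p):
    s=manip.get_state(); return R.from_quat(s['eef_rot']).inv().apply(np.array(p)-s['tool_pos'])*100
E
python3 - <<'E'
from h import *
for n,uv,z in (('barend',(352,226),.115),('gripend',(450,257),.115),('gripin',(404,241),.115),('tip',(430,284),.115),('pivot',(388,250),.122),('b1',(352,214),.012),('b2',(410,232),.012),('b3',(396,274),.012),('b4',(345,257),.012)):print(n,pix('top',uv,z).round(3))
for p in ((.45,.3,.26),(.45,-.23,.26)):print(totool(p).round(2))
E
```

```text
barend [ 0.599 -0.094  0.115]
gripend [ 0.524 -0.333  0.115]
gripin [ 0.563 -0.222  0.115]
tip [ 0.458 -0.283  0.115]
pivot [ 0.539 -0.181  0.122]
b1 [ 0.653 -0.101  0.012]
b2 [ 0.606 -0.255  0.012]
b3 [ 0.493 -0.216  0.012]
b4 [ 0.537 -0.083  0.012]
[27.94 16.19 -2.87]
[50.51 64.15 -2.86]
```

>>> {"api": "step_arm", "payload": {"series": [[0,[5.5,3.2,-3],[0,0,0]],[0,[11,6.4,-3],[0,0,0]],[0,[16.5,9.6,-3],[0,0,0]],[0,[22,13,-3],[0,0,0]],[0,[28,16,-3],[0,0,0]],[0,[30.5,21.5,-3],[0,0,0]],[0,[33,27,-3],[0,0,0]],[0,[35.5,32.3,-3],[0,0,0]],[0,[38,37.6,-3],[0,0,0]],[0,[40.5,42.8,-3],[0,0,0]]]}}

```text
t: 2.35
tool_pos: [0.45, 0.0039, 0.2618]
eef_rot: [0.976, -0.218, 0.001, -0.0]
ft_force: [0.7, -0.2, 0.5]
width: -0.0002
grip_force: 0.0
```

>>> {"api": "step_arm", "payload": {"series": [[0,[2.5,5.3,0],[0,0,0]],[0,[5,10.7,0],[0,0,0]],[0,[7.5,16,0],[0,0,0]],[0,[10,21.3,0],[0,0,0]],[0,[10,21.3,0],[0,0,0]],[0,[10,21.3,0],[0,0,0]],[0,[10,21.3,0],[0,0,0]]]}}

```text
t: 3.22
tool_pos: [0.4502, -0.2284, 0.2615]
eef_rot: [0.976, -0.217, 0.0, -0.0]
ft_force: [1.1, -0.0, 0.0]
width: -0.0001
grip_force: 0.0
```

```bash
python3 - <<'E'
from h import *
import cv2
s=manip.get_state();print(s['t'],s['tool_pos'],s['eef_rot'],s['q'],s['ft_force'])
im=optics.grab_frame('wrist');cv2.imwrite('pics/w1.png',im[:,:,::-1])
for n in ('orange_bar','orange_blade','orange_press','orange_stand'):
    print(n,[(round(d['conf'],2),[round(float(v),3) for v in d['location']]) for d in optics.boxes_of('wrist',n)][:3])
E
```

```text
3.225 [ 0.45022912 -0.22843527  0.26149913] [ 9.76116772e-01 -2.17246447e-01  1.48331924e-04 -8.13409695e-05] [-1.47559661e-01  1.56940472e-01 -2.30426680e-01 -1.52403237e-04
 -1.18312166e+00  1.28042826e+00] [ 1.12267471 -0.03841672  0.00705313]
orange_bar [(0.89, [0.554, -0.236, 0.126])]
orange_blade [(0.87, [0.496, -0.234, 0.122])]
orange_press [(0.97, [0.496, -0.237, 0.118])]
orange_stand [(0.62, [0.564, -0.199, 0.123])]
```

View pics/w1.png

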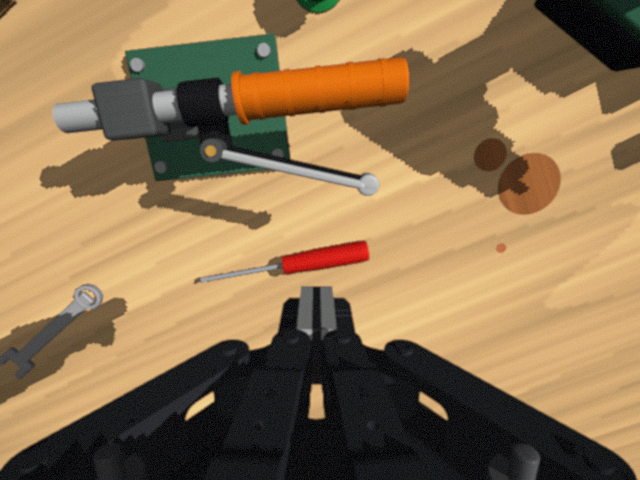

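The wrist view shows the pivot at (211,150), the round blade tip at (370,184), and the grip axis from (240,98) to (408,80). The shut fingers are at (317,310) and the screwdriver lies between them and the blade.

```bash
python3 - <<'E'
from h import *
s=manip.get_state()
pv=pix('wrist',(211,150),.125,s);tp=pix('wrist',(370,184),.122,s);g1=pix('wrist',(240,98),.125,s);g2=pix('wrist',(408,80),.125,s)
print(pv,tp,np.hypot(*(tp-pv)[:2]),g1,g2)
b=(tp-pv)[:2];b/=np.hypot(*b);g=(g2-g1)[:2];print('lean',np.arccos(b@g/np.hypot(*g)),'gripyaw',np.arctan2(-g[0],-g[1]))
n=np.array([-b[1],b[0]]);n*=np.sign(n[0])
press=pv[:2]+.095*b-.0045*n
print('n',n,'press',press)
M=R.from_quat(s['eef_rot']).as_matrix();print('n in tool',M.T@np.r_[n,0])
print('press in tool cm',totool(np.r_[press,.114]),'tip',totool(tp))
E
```

```text
[ 0.53622905 -0.18185754  0.125     ] [ 0.4606795  -0.28114198  0.122     ] 0.12476030872875411 [ 0.55925493 -0.21946985  0.125     ] [ 0.51872448 -0.33427911  0.125     ]
lean 0.3110998229268132 gripyaw 0.33936652145422036
n [ 0.79580149 -0.60555759] press [ 0.47511997 -0.25473367]
n in tool [9.77540378e-01 2.10747997e-01 3.00650286e-04]
press in tool cm [ 3.345938    1.30826578 14.7512124 ] tip [ 3.15890359  4.31220573 13.9508233 ]
```

>>> {"api": "step_arm", "payload": {"series": [[0,[-1,1.4,4],[0,0,0]],[0,[-1,1.4,8],[0,0,0]],[0,[-1,1.4,12],[0,0,0]],[0,[-1,1.4,15],[0,0,0]],[0,[-1,1.4,17],[0,0,0]],[0,[-1,1.4,17],[0,0,0]],[0,[-1,1.4,17],[0,0,0]]]}}

```text
t: 4.35
tool_pos: [0.4359, -0.2379, 0.0922]
eef_rot: [0.976, -0.218, 0.001, 0.0]
ft_force: [1.0, 0.3, -0.8]
width: 0.0001
grip_force: 0.0
```

```bash
python3 - <<'E'
from h import *
import cv2
s=manip.get_state();print(s['t'],s['tool_pos'],s['ft_force'],totool([.4751,-.2547,.114]))
im=optics.grab_frame('wrist');cv2.imwrite('pics/w2.png',im[:,:,::-1])
E
```

```text
4.35 [ 0.43593007 -0.23793251  0.09221658] [ 1.00827522  0.31570035 -0.76912157] [ 4.26188965 -0.14720195 -2.17120412]
```

View pics/w2.png

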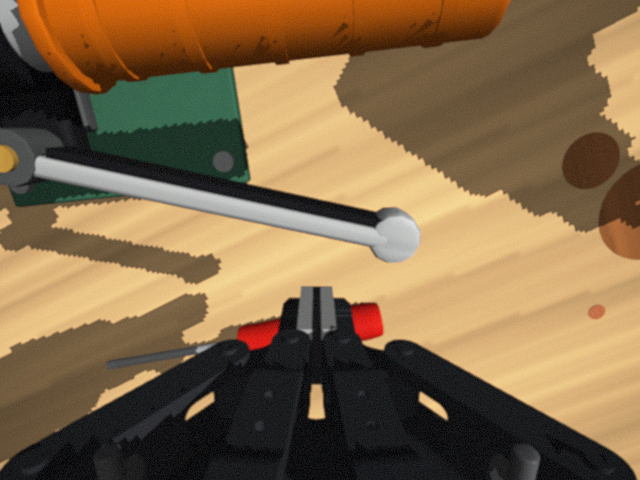

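The view shows the fingers at (317,310), lined up with the outer face at about the press point. The space in front of the blade is clear. I'll press in small steps and watch the force.

>>> {"api": "step_arm", "payload": {"series": [[0,[1.5,0,0],[0,0,0]],[0,[2.5,0,0],[0,0,0]],[0,[3,0,0],[0,0,0]],[0,[3.4,0,0],[0,0,0]],[0,[3.8,0,0],[0,0,0]],[0,[4.2,0,0],[0,0,0]],[0,[4.5,0,0],[0,0,0]],[0,[4.5,0,0],[0,0,0]]]}}

```text
t: 5.4
tool_pos: [0.475, -0.2571, 0.091]
eef_rot: [0.976, -0.218, -0.001, 0.0]
ft_force: [-5.2, -0.6, 1.0]
width: 0.0001
grip_force: 2.0
```

>>> {"api": "step_arm", "payload": {"series": [[0,[0.3,0,0],[0,0,0]],[0,[0.6,0,0],[0,0,0]],[0,[0.6,0,0],[0,0,0]]]}}

```text
t: 5.78
tool_pos: [0.4798, -0.2596, 0.0908]
eef_rot: [0.976, -0.218, -0.002, 0.0]
ft_force: [-6.6, -1.6, -0.2]
width: 0.0001
grip_force: 2.5
```

>>> {"api": "step_arm", "payload": {"series": [[0,[0.2,0,0],[0,0,0]],[0,[0.4,0,0],[0,0,0]],[0,[0.4,0,0],[0,0,0]]]}}

```text
t: 6.15
tool_pos: [0.4829, -0.2612, 0.0907]
eef_rot: [0.976, -0.218, -0.002, 0.0]
ft_force: [-7.2, -0.8, 1.3]
width: -0.0001
grip_force: 3.1
```

>>> {"api": "step_arm", "payload": {"series": [[0,[0.2,0,0],[0,0,0]],[0,[0.4,0,0],[0,0,0]],[0,[0.4,0,0],[0,0,0]]]}}

```text
t: 6.52
tool_pos: [0.4861, -0.2627, 0.0906]
eef_rot: [0.976, -0.218, -0.003, -0.0]
ft_force: [-8.0, -0.2, 1.6]
width: 0.0001
grip_force: 3.5
```

>>> {"api": "step_arm", "payload": {"series": [[0,[0.2,0,0],[0,0,0]],[0,[0.4,0,0],[0,0,0]],[0,[0.4,0,0],[0,0,0]]]}}

```text
t: 6.9
tool_pos: [0.4877, -0.2635, 0.0901]
eef_rot: [0.976, -0.219, -0.005, -0.001]
ft_force: [-10.2, 3.1, 3.7]
width: -0.0002
grip_force: 5.5
```

>>> {"api": "step_arm", "payload": {"series": [[0,[0.2,0,0],[0,0,0]],[0,[0.2,0,0],[0,0,0]],[0,[0.2,0,0],[0,0,0]],[0,[0.2,0,0],[0,0,0]],[0,[0.2,0,0],[0,0,0]],[0,[0.2,0,0],[0,0,0]],[0,[0.2,0,0],[0,0,0]],[0,[0.2,0,0],[0,0,0]],[0,[0.2,0,0],[0,0,0]],[0,[0.2,0,0],[0,0,0]]]}}

```text
t: 8.15
tool_pos: [0.4884, -0.2638, 0.0899]
eef_rot: [0.976, -0.219, -0.006, -0.001]
ft_force: [-11.9, 4.5, 4.3]
width: 0.0002
grip_force: 6.5
```

```bash
python3 - <<'E'
from h import *
import cv2
s=manip.get_state();print(s['t'],s['tool_pos'],s['ft_force'])
im=optics.grab_frame('wrist');cv2.imwrite('pics/w3.png',im[:,:,::-1])
E
```

```text
8.15 [ 0.48843104 -0.26384867  0.0898614 ] [-11.85410711   4.54087863   4.27995124]
```

View pics/w3.png

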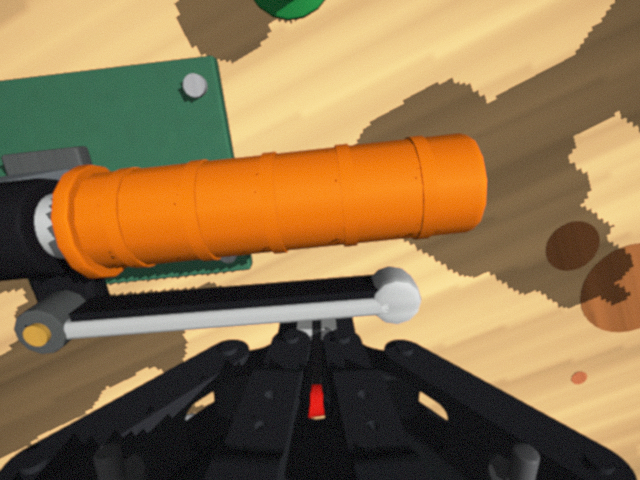

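The blade is now nearly parallel to the grip, with tip at (398,295), pivot at (38,333) and a gap still visible to the grip. The force of about 13 N is rising stiffly, so it's at the stop. Now a full release.

>>> {"api": "step_arm", "payload": {"series": [[0,[-1,0,0],[0,0,0]],[0,[-2,0,0],[0,0,0]],[0,[-3,0,0],[0,0,0]],[0,[-4,0,0],[0,0,0]],[0,[-5,0,0],[0,0,0]],[0,[-5,0,0],[0,0,0]],[0,[-5,0,0],[0,0,0]],[0,[-5,0,0],[0,0,0]],[0,[-5,0,0],[0,0,0]]]}}

```text
t: 9.32
tool_pos: [0.4489, -0.2444, 0.0912]
eef_rot: [0.976, -0.218, 0.0, 0.0]
ft_force: [0.0, -0.4, -0.9]
width: 0.0
grip_force: 0.0
```

```bash
python3 - <<'E'
from h import *
import cv2
s=manip.get_state();print(s['t'],s['tool_pos'],s['ft_force'])
im=optics.grab_frame('wrist');cv2.imwrite('pics/w4.png',im[:,:,::-1])
E
```

```text
9.325 [ 0.44890543 -0.24440899  0.09123448] [ 0.03181061 -0.4240157  -0.94673064]
```

View pics/w4.png

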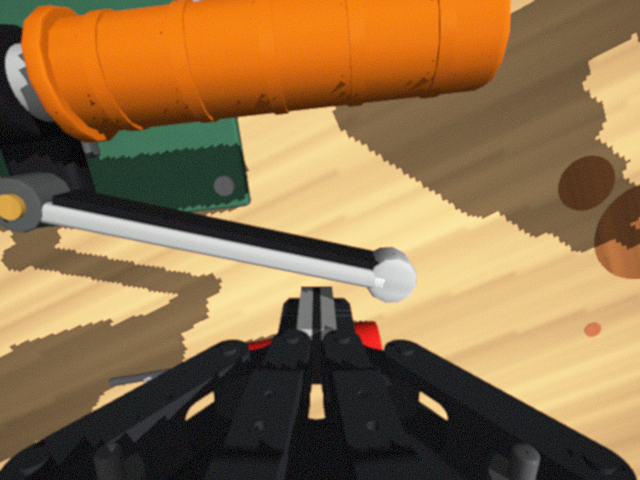

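The lever is out again with its tip at (393,275), the fingers are clear and the force is zero. I'll back off a little more to be sure, then press again.

>>> {"api": "step_arm", "payload": {"series": [[0,[-1,0,0],[0,0,0]],[0,[-1,0,0],[0,0,0]],[0,[-1,0,0],[0,0,0]],[0,[-1,0,0],[0,0,0]],[0,[0,0,0],[0,0,0]],[0,[0.6,0,0],[0,0,0]],[0,[1.2,0,0],[0,0,0]],[0,[1.8,0,0],[0,0,0]],[0,[2.4,0,0],[0,0,0]],[0,[3,0,0],[0,0,0]]]}}

```text
t: 10.62
tool_pos: [0.4744, -0.2571, 0.0907]
eef_rot: [0.976, -0.218, -0.002, -0.0]
ft_force: [-4.9, -0.4, 1.0]
width: -0.0001
grip_force: 2.1
```

>>> {"api": "step_arm", "payload": {"series": [[0,[0.5,0,0],[0,0,0]],[0,[1,0,0],[0,0,0]],[0,[1.4,0,0],[0,0,0]],[0,[1.7,0,0],[0,0,0]],[0,[2,0,0],[0,0,0]],[0,[2.1,0,0],[0,0,0]],[0,[2.1,0,0],[0,0,0]],[0,[2.1,0,0],[0,0,0]],[0,[2.1,0,0],[0,0,0]],[0,[2.1,0,0],[0,0,0]]]}}

```text
t: 11.88
tool_pos: [0.4886, -0.2642, 0.0896]
eef_rot: [0.976, -0.219, -0.007, -0.001]
ft_force: [-12.9, 5.7, 5.0]
width: -0.0003
grip_force: 6.8
```

```bash
python3 - <<'E'
from h import *
import cv2
s=manip.get_state();print(s['t'],s['tool_pos'],s['ft_force'])
im=optics.grab_frame('wrist');cv2.imwrite('pics/w5.png',im[:,:,::-1])
E
```

```text
11.875 [ 0.48857766 -0.26416723  0.08957837] [-12.89868852   5.71367493   5.00559406]
```

View pics/w5.png

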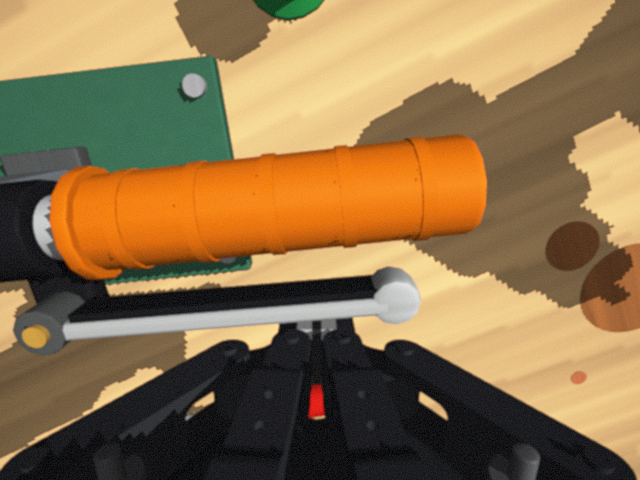

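The picture matches the first press at the stop: tip at (398,295), open gap to the grip, about 14 N. I'll check the angle, then hand in if it agrees.

```bash
python3 - <<'E'
from h import *
from cell import sign_off
s=manip.get_state()
p=pix('wrist',(36,336),.125,s);t=pix('wrist',(401,300),.122,s);b=(t-p)[:2]
a=np.arctan2(-.0755,-.0993)-np.arctan2(*b);a=abs(a);print(p,t,np.hypot(*b),'lever angle',a,s['ft_force'])
if a>.21: print(sign_off())
E
```

```text
[ 0.53612209 -0.18153167  0.125     ] [ 0.49376386 -0.2994088   0.122     ] 0.125256682924073 lever angle 0.3051014862978665 [-13.06316735   5.15120145   5.44311771]
the job is handed in; nothing more can be done
None
```

I pressed the orange lever to its stop and held it about a second, let it spring fully out, pressed it to the stop again, and handed the job in while holding it there at about 14 N; I haven't seen the judge's verdict.

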